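Shut and lock an access panel with its quarter-turn fastener

ROBOT

A 7-joint arm with a two-finger parallel gripper is mounted at the origin on a cart in front of the work surface, level with it; the furniture and walls round the work are solid. World frame = base frame: x ahead of the robot, y to its left, z up, the work surface at z = 0. Lengths are in mm, angles in rad, forces in N, time in s.
With the tool pointing down it reaches from about 400 to 875 mm from the base axis. Payload 19.3 kg.
Tool frame: the origin (TCP) lies at the very end of the fingers, on their centre line; the grasp point (between the pads) lies 19 mm behind it (grip_point_offset is the z of the grasp point in the tool frame, in mm); z points along the fingers, x is the direction in which the jaws open and shut, and the axes are right-handed (so a half turn about z gives the same grasp; the last joint's range is limited). The gripper opens to 85 mm and grips with 20 to 120 N. Pads are 22 mm wide; open, the fingers measure 114 mm over their backs; the gripper's body (76 mm by 85 mm) begins 54 mm behind the grasp point. The pads swing forward as they close: fully open they stand 13 mm farther back than shut.
Start: joints at [-1.402, 0.521, -0.036, 1.599, 0.021, 1.021, -0.113], TCP at [147.855, 607.251, 231.291] pointing down, gripper open.
Joint ranges: [-2.91, 2.91], [-0.3, 2.13], [-1.5, 1.42], [0.17, 2.43], [-1.26, 4.41], [0.16, 1.93], [-2.52, 2.52]. Speed limits (rad/s): [1.89, 1.89, 2.39, 2.39, 3.01, 3.01, 3.01].

INTERFACE

Orientations are given as a 3x3 rotation matrix whose columns are the frame's x, y, z axes.
In Python, from workcell import movep, movel, goto_joints, open_gripper, clamp, wait, inverse_kinematics, read_state, camera, PlanningError, finish_job, grip_point_offset gives the robot as it stands. Calls block until the motion is done:
- movep(position, orientation): joint-space move of the TCP to a pose.
- movel(position, frame=None, max_speed=150, guard=None): straight line of the TCP; frame=None keeps the orientation; max_speed is the mean speed in mm/s. With guard (N) it stops when the force on the tool has changed by that much, and returns True; else False.
- goto_joints(angles): joint-space move.
- open_gripper() and clamp(): open the fingers fully, or close them until they stop; the grip force is fixed at half the most.
- wait(seconds).
- inverse_kinematics(position, orientation): joint angles nearest the present ones, or None.
- read_state(): the state.
- camera(name): name is "scene" or "top" or "wrist"; returns a dict with "image" (400x640x3 uint8, blue, green, red), "range_z" (400x640 float32, mm along the optical axis (not along the pixel's ray), 0 where there is no reading), "fx", "fy", "cx", "cy" (pixels), "cam_to_world" (4x4, takes a point from camera to world coordinates). Camera axes: x right, y up, looking along -z (the intrinsics and any distortion apply to the point x, -y, -z); pixel columns grow to the right and rows downward; lengths in mm; the calibration is good to about 2 mm. A picture is of the moment at which its call begins.
A pose or a line that the arm cannot do raises PlanningError and nothing moves.
- finish_job(): hands the job in, once; it reports no verdict.
The state is a dict: "time": time; "qpos": joint angles; "qvel": joint speeds; "joint_efforts": joint torques, N m; "eef_pos": TCP position; "tool_rot": TCP orientation; "ft_force": force on the tool from outside, world axes, zero at the start; "torque": the same for the moment, N m; "finger_gap": finger opening in mm.
Only numpy, scipy, OpenCV 4.12 (cv2) and the standard library are available. Lean on these libraries where they do the work, as an engineer would, in place of code of your own. Each camera call takes 0.05 s, during which the arm holds its last target. There are 200 camera calls.

TASK

The access panel of the grey electronics enclosure stands ajar. Push it fully shut with a fingertip, then set the fingertip in the slot of its big round fastener and turn it a quarter turn clockwise until it stops, so that the panel is locked. Nothing is to be lifted, the panel included; leave the small things round the enclosure where they stand, and finish with the hand clear.

Things in the scene. Friction and masses are not known exactly. Their poses are not given: they have to be found in the camera images.
- enclosure: grey electronics enclosure fixed to the worktop, 164 (x) x 150 (y) x 55 mm without its panel; origin at the centre of its underside, -x side = front (towards the robot, with some yaw), z up. Four mounting feet stick out 17 mm left and right, 4 mm high. Small loose things stand beside its left and right walls, about 20 mm off.
- panel (a joint): opening angle of the enclosure's hinged access panel (164x150 mm, 6 mm thick), rad: 0 = shut, positive = front edge raised; starts ajar at 0.15 to 0.45. The hinge is stiff: the panel stays where it is left; 2 to 5 N down on the fastener shuts it.
- panel_hinge (a point): middle of the panel's hinge line, at the enclosure's back top edge (enclosure frame x = +82 mm, z = 55 mm); the line runs along the enclosure's y; axes as the enclosure's.
- fastener (a joint): turn of the fastener, rad: 0 = unlocked (slot along the enclosure's y, parallel to its front edge), grows clockwise seen from above, stops at 1.57 = locked (slot along enclosure x). Starts at 0 to 0.35. Stays where left; takes 3 to 4 N at 27 mm from its axis. Its 54 mm cam tongue passes under a keeper on the front wall only with the panel shut; turned first, it keeps the panel from shutting.
- slot_centre (a point): centre of the floor of the fastener's slot, on its axis; z = that axis (square to the panel), y = along the slot, turning with it. Dark disc 93 mm across in a fixed aluminium collar (107 mm outside, top 16 mm above the panel). Lies 106 mm in front of the hinge line, 8 mm above it when shut (enclosure frame x = -24, y = 0, z = 63 mm).
- slot_rim (a point): a point on the slot's centre line, 27 mm from the axis, on the floor, at the end that comes to the front when locked: a good place for the finger. The slot crosses the whole disc: 36 mm wide, 93 mm long, 13 mm deep, flat floor, straight walls, ends closed by the collar. Shut fingertips fit with play, so the disc lags behind the finger: push on to the stop.
- parts_tub: small open blue round tub, 69 mm across, 30 mm tall; loose bystander beside the enclosure, origin at the centre of its underside. Leave it alone.
- fixture_block_a: white block 25x40x21 mm with a dark groove and two studs on top; loose bystander beside the enclosure, origin at the centre of its underside. Leave it alone.
- vial_c: glass vial with white cap, 25 mm across, 50 mm tall; loose bystander beside the enclosure, origin at the centre of its underside. Leave it alone.
- brass_coupling: small stepped brass fitting, 22 mm across, 25 mm tall; loose bystander beside the enclosure, origin at the centre of its underside. Leave it alone.
- thumb_nut: small white round knob, 26 mm across, 17 mm tall; loose bystander beside the enclosure, origin at the centre of its underside. Leave it alone.
- fixture_block_b: white block 25x40x21 mm with two studs on top; loose bystander beside the enclosure, origin at the centre of its underside. Leave it alone.

How it is judged:
By the outcome, as a careful person would: the job done as asked, in the order asked, and still so for the second after the job is handed in, with the robot touching nothing.
It also fails if it takes over 43 s, if anything falls off the work surface, if the arm or the gripper's body presses on something with over 40 N, if the wrist force passes 120 N, or if a joint passes its speed limit or range.

## Working session

There is one attempt and no reset: what is moved stays moved. The work goes in short steps, each a Python script; the robot and the scene stay as the last script left them, time stands still between calls to the robot, and variables do not carry over. Pictures are saved under pics/ and viewed, about 8 in all and at most 12, crops included, and the job is handed in when it is done.

```bash
mkdir -p pics
cat > h.py <<'E'
import numpy as np, cv2
from workcell import *
def snap(n):
    c=camera(n); np.savez(f'pics/{n}.npz',**c); return c
def pts(c):
    z=c['range_z'].astype(float); v,u=np.mgrid[0:z.shape[0],0:z.shape[1]]
    P=np.stack([(u-c['cx'])/c['fx']*z,-(v-c['cy'])/c['fy']*z,-z],-1)
    T=np.array(c['cam_to_world']); return P@T[:3,:3].T+T[:3,3]
E
python3 - <<'E'
from h import *
a=snap('top');b=snap('scene')
cv2.imwrite('pics/top1.png',a['image']);cv2.imwrite('pics/scene1.png',b['image'])
for c in(a,b): print({k:(np.round(v,3).tolist() if k=='cam_to_world' else v) for k,v in c.items() if k not in('image','range_z')},(c['range_z']>0).mean())
print(read_state()['time'],read_state()['ft_force'])
E
```

```text
{'fx': 511.82471877097345, 'fy': 511.82471877097345, 'cx': 324.50765179571437, 'cy': 198.58939432063934, 'cam_to_world': [[0.018, 0.984, -0.177, 284.53], [-1.0, 0.015, -0.019, 45.972], [-0.016, 0.178, 0.984, 1020.996], [0.0, 0.0, 0.0, 1.0]]} 0.99613671875
{'fx': 400.08714982592846, 'fy': 400.08714982592846, 'cx': 322.7217395631587, 'cy': 203.52170440191725, 'cam_to_world': [[0.887, 0.296, -0.354, 140.634], [-0.461, 0.543, -0.702, -601.507], [-0.015, 0.786, 0.618, 622.922], [0.0, 0.0, 0.0, 1.0]]} 0.9958671875
0.1 [ 0.64405119 -0.41715471  0.15892136]
```

View pics/top1.png

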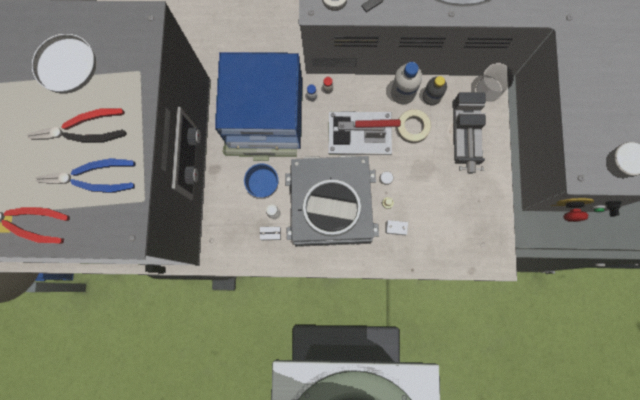

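View pics/scene1.png

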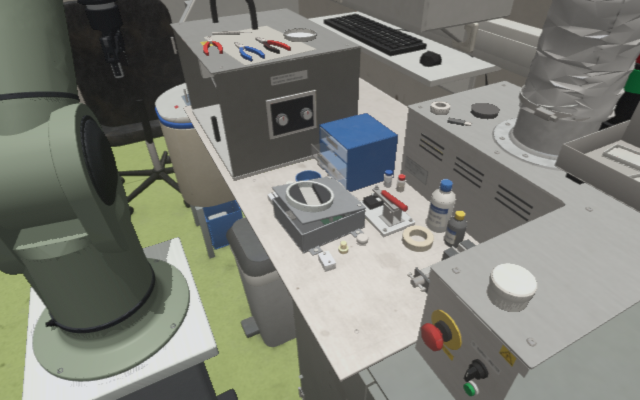

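Run:
```python
from h import *
c=dict(np.load('pics/top.npz'));P=pts(c)
im=cv2.resize(c['image'][140:260,240:420],None,fx=4.4,fy=4.4,interpolation=cv2.INTER_CUBIC);cv2.imwrite('pics/crop.png',im)
for v in range(150,260,6): print(v,[tuple(np.round(P[v,u]).astype(int)) for u in (297,310,331,350,366)])
print('cabinet',P[200,180],P[130,160],P[260,100], P[90,260])
```

```text
150 [(np.int64(570), np.int64(124), np.int64(0)), (np.int64(569), np.int64(97), np.int64(4)), (np.int64(566), np.int64(54), np.int64(17)), (np.int64(566), np.int64(15), np.int64(17)), (np.int64(568), np.int64(-18), np.int64(11))]
156 [(np.int64(557), np.int64(124), np.int64(0)), (np.int64(557), np.int64(97), np.int64(1)), (np.int64(557), np.int64(54), np.int64(1)), (np.int64(541), np.int64(16), np.int64(63)), (np.int64(542), np.int64(-14), np.int64(64))]
162 [(np.int64(527), np.int64(118), np.int64(67)), (np.int64(528), np.int64(93), np.int64(64)), (np.int64(529), np.int64(53), np.int64(62)), (np.int64(529), np.int64(16), np.int64(63)), (np.int64(529), np.int64(-14), np.int64(65))]
168 [(np.int64(516), np.int64(118), np.int64(63)), (np.int64(515), np.int64(93), np.int64(68)), (np.int64(516), np.int64(53), np.int64(67)), (np.int64(516), np.int64(16), np.int64(68)), (np.int64(518), np.int64(-14), np.int64(64))]
174 [(np.int64(502), np.int64(117), np.int64(71)), (np.int64(504), np.int64(93), np.int64(66)), (np.int64(504), np.int64(53), np.int64(69)), (np.int64(504), np.int64(16), np.int
[... 2766 characters left out ...]
 np.int64(13), np.int64(2)), (np.int64(374), np.int64(-19), np.int64(1))]
252 [(np.int64(360), np.int64(118), np.int64(-1)), (np.int64(360), np.int64(92), np.int64(0)), (np.int64(361), np.int64(50), np.int64(0)), (np.int64(361), np.int64(13), np.int64(0)), (np.int64(362), np.int64(-19), np.int64(1))]
258 [(np.int64(348), np.int64(118), np.int64(1)), (np.int64(348), np.int64(92), np.int64(1)), (np.int64(349), np.int64(50), np.int64(0)), (np.int64(349), np.int64(13), np.int64(1)), (np.int64(350), np.int64(-19), np.int64(1))]
cabinet [434.22855366 311.97553652 154.54368433] [519.78561603 311.37560051 279.83592294] [336.10276737 505.49812579  13.40578204] [644.73623041 184.83671129 134.40822503]
```

View pics/crop.png

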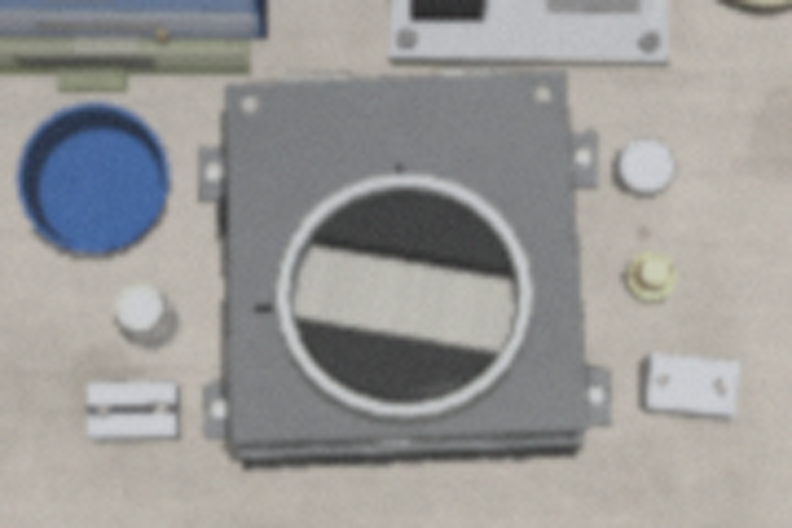

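```bash
cat >> h.py <<'E'
def ray(c,u,v,z):
    T=np.array(c['cam_to_world']);d=T[:3,:3]@np.array([(u-c['cx'])/c['fx'],-(v-c['cy'])/c['fy'],-1]);return T[:3,3]+d*(z-T[2,3])/d[2]
E
python3 - <<'E'
from h import *
c=dict(np.load('pics/top.npz'));P=pts(c).reshape(-1,3)
q=lambda u,v,z:ray(c,240+(u+.5)/4.4-.5,140+(v+.5)/4.4-.5,z)
F=[q(213,172,4),q(218,410,4),q(583,157,4),q(595,396,4)]
C=np.mean(F,0);dx=F[0]-F[1]+F[2]-F[3];dy=F[0]-F[2]+F[1]-F[3]
print('C',C,'yaw',np.arctan2(dx[1],dx[0]),np.arctan2(-dy[0],dy[1]))
print(np.round(F,1).tolist())
for z in(61,): 
  a,b=q(228,86,z),q(566,73,z);print('hinge corners',a,b,'mid',(a+b)/2,np.arctan2(-(a-b)[0],(a-b)[1]))
yaw=np.arctan2(dx[1],dx[0]);R=np.array([[np.cos(yaw),-np.sin(yaw)],[np.sin(yaw),np.cos(yaw)]])
L=(P[:,:2]-C[:2])@R
m=(abs(L[:,1])<70)&(L[:,0]<75)&(L[:,0]>-75)&(np.hypot(L[:,0]+24,L[:,1])>60)&(P[:,2]>50)
A=np.c_[L[m],np.ones(m.sum())];print('plane',np.linalg.lstsq(A,P[m,2],rcond=None)[0])
m=(abs(P[:,1]-420)<120)&(abs(P[:,0]-450)<200);print('cab max',np.percentile(P[m,2],[50,99]), P[m&(P[:,2]>150)].min(0))
m=(abs(P[:,1])<300)&(abs(P[:,0]-450)<150);print('other max',P[m,2].max())
a,b=q(305,285,84),q(513,312,84);d=a-b;print('slot rel',-(np.arctan2(-d[0],d[1])-yaw))
s=read_state();print(s['tool_rot'],s['time'])
E
```

```text
C [457.14494632  51.99833473   4.        ] yaw 0.051197312089017 0.05510854152111989
[[507.7, 140.3, 4.0], [397.2, 134.6, 4.0], [517.3, -30.6, 4.0], [406.4, -36.3, 4.0]]
hinge corners [533.95614222 129.61271523  61.        ] [541.96082436 -18.81327106  61.        ] mid [537.95848329  55.39972208  61.        ] 0.05387826843578884
plane [-1.63467928e-01 -4.74558620e-05  7.60898994e+01]
cab max [303.4137591  316.74934568] [309.51313467 300.07826974 150.0146377 ]
other max 175.67435048064942
slot rel 0.16612904791470703
[[ 2.36588969e-01  9.71609815e-01 -1.62584681e-04]
 [ 9.71609242e-01 -2.36589006e-01 -1.05985009e-03]
 [-1.06822650e-03  9.27800606e-05 -9.99999425e-01]] 0.1
```

```bash
cat >> h.py <<'E'
YAW=.053; C0=np.array([456.6,51.6]); ex=np.array([np.cos(YAW),np.sin(YAW),0]); ey=np.array([-np.sin(YAW),np.cos(YAW),0])
def E(x,y,z): return np.r_[C0,0]+ex*x+ey*y+np.array([0,0,z])
def rdir(t): return -np.sin(t)*ex-np.cos(t)*ey
def fr(t,s=1):
    z=np.array([0,0,-1.]);y=s*rdir(t);return np.c_[np.cross(y,z),y,z]
E
python3 - <<'E'
from h import *
for end in(1,-1):
  for s in(1,-1):
    print(end,s)
    for t in(.17,.6,1.1,1.57,1.9):
        q=inverse_kinematics(E(-24,0,65)+end*27*rdir(t),fr(t,s));print(t,None if q is None else np.round(q,2))
q=inverse_kinematics([147.855, 607.251,460],read_state()['tool_rot']);print(q)
q=inverse_kinematics(E(-21,0,460),fr(.17,1));print(q)
q=inverse_kinematics(E(-21,0,460),fr(.17,-1));print(q)
E
```

```text
1 1
0.17 [-0.38  0.54  0.24  2.23 -0.31  0.4   0.  ]
0.6 [-0.42  0.53  0.28  2.26 -0.38  0.39 -0.38]
1.1 [-0.49  0.53  0.33  2.28 -0.45  0.39 -0.83]
1.57 [-0.54  0.53  0.35  2.29 -0.48  0.39 -1.3 ]
1.9 [-0.86  0.68  0.79  2.3  -1.    0.56 -1.12]
1 -1
0.17 [ 0.6   0.76 -1.07  2.19  0.98  0.81  1.9 ]
0.6 [-0.1   0.51 -0.13  2.24  0.17  0.4   2.22]
1.1 [-0.16  0.5  -0.09  2.27  0.11  0.38  1.75]
1.57 [-0.25  0.5  -0.03  2.27  0.03  0.37  1.33]
1.9 [-0.31  0.5   0.03  2.27 -0.04  0.37  1.04]
-1 1
0.17 [-0.53  0.55  0.28  2.2  -0.36  0.43 -0.07]
0.6 [-0.57  0.58  0.36  2.18 -0.46  0.45 -0.39]
1.1 [-0.61  0.61  0.45  2.17 -0.57  0.48 -0.76]
1.57 [-0.55  0.6   0.41  2.16 -0.51  0.48 -1.26]
1.9 [-0.79  0.73  0.79  2.18 -0.94  0.63 -1.15]
-1 -1
0.17 [-0.1   0.54 -0.26  2.18  0.31  0.46  2.42]
0.6 [-0.17  0.54 -0.16  2.16  0.19  0.45  2.11]
1.1 [-0.2   0.55 -0.09  2.15  0.11  0.45  1.72]
1.57 [-0.24  0.55 -0.    2.14  0.01  0.45  1.38]
1.9 [-0.26  0.55  0.05  2.15 -0.06  0.44  1.13]
[-1.4142728   0.39217076 -0.01956634  1.23019974  0.00747248  1.52036334
 -0.10079615]
[-0.89031076  0.01567365  0.66031444  1.70742067 -0.00972114  1.42179949
 -0.34561272]
None
```

Run:
```python
from h import *
p=read_state()['eef_pos']
movel([p[0],p[1],460],max_speed=300)
clamp()
movep(E(-21.2,0,460),fr(.17)); print(read_state()['time'])
movel(E(-21.2,0,130),max_speed=200)
s=read_state();print(s['time'],s['eef_pos'],s['ft_force'],s['finger_gap'],s['qpos'])
w=snap('wrist');b=snap('scene');im=np.vstack([w['image'],])
cv2.imwrite('pics/w2.png',w['image'])
i=b['image'][120:290,220:440];cv2.imwrite('pics/s2.png',cv2.resize(i,None,fx=3,fy=3,interpolation=cv2.INTER_CUBIC))
```

```text
4.0167
5.8167 [435.75618372  50.57160647 130.57080686] [-0.14232411  0.53073505  0.16014702] 0.1450672676907242 [-0.65352992  0.44684087  0.51910446  2.18484024 -0.39135616  0.59744427
  0.0339025 ]
```

View pics/w2.png

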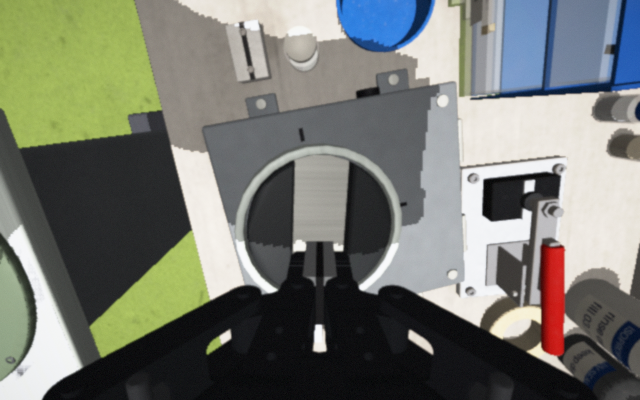

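View pics/s2.png

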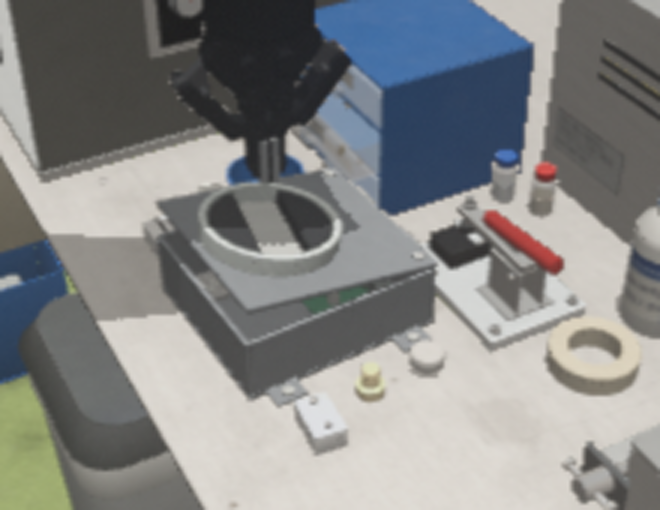

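Slot (columns 295–348) is aligned with the fingertips (about column 320) and the panel is ajar; pushing down at the slot centre.

Run:
```python
from h import *
movel(E(-21.2,0,92),max_speed=100)
def st(m):
    s=read_state();d=s['eef_pos']-E(0,0,0);print(m,round(s['time'],2),np.round([d@ex,d@ey,d[2]],1),np.round(s['ft_force'],1))
st('pre')
print(movel(E(-21.2,0,78),max_speed=30,guard=1.5));st('touch')
z=read_state()['eef_pos'][2]
for x,h in((-22.3,73),(-23.2,68)):
    if h<z-1: print(movel(E(x,0,h),max_speed=30,guard=14));st('')
print(movel(E(-24,0,58),max_speed=15,guard=14));st('shut')
b=snap('scene')
i=b['image'][120:290,220:440];cv2.imwrite('pics/s3.png',cv2.resize(i,None,fx=3,fy=3,interpolation=cv2.INTER_CUBIC))
```

```text
pre 6.45 [-21.1  -0.2  92.2] [-0.7  0.4 -0.2]
True
touch 6.9 [-21.4   0.1  78.7] [ 0.  -0.8  0.4]
False
 7.26 [-22.4  -0.1  72.8] [ 0.7  0.1 -0.6]
False
 7.58 [-23.4  -0.   67.8] [0.7 0.  0.4]
True
shut 8.03 [-23.5  -0.   62.8] [-4.6  1.3 19.7]
```

View pics/s3.png

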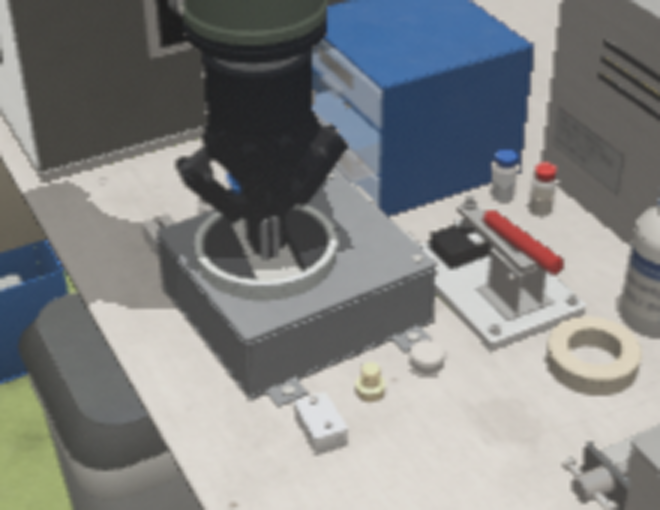

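The panel is shut: no gap at the front edge, and the finger is at z = 62.8, against 63 expected. Now the turn.

Run:
```python
from h import *
def st(m):
    s=read_state();d=s['eef_pos']-E(-24,0,0);f=s['ft_force'];a=np.arctan2(d@ex,d@ey)
    print(m,round(s['time'],2),'ang',round(a,3),'r',round(np.hypot(d@ex,d@ey),1),'z',round(d[2],1),'F xyz',np.round([f@ex,f@ey,f[2]],1),'q7',round(s['qpos'][6],2))
movel(E(-24,0,65.5),max_speed=40);st('up')
print(movel(E(-24,0,65.5)-27*rdir(.17),fr(.17),max_speed=60,guard=12));st('rim')
for t in np.r_[np.arange(.3,1.5,.17),np.arange(1.5,1.9,.06)]:
    try: g=movel(E(-24,0,65.5)-27*rdir(t),fr(t),max_speed=40,guard=14)
    except PlanningError as e: print(e);break
    st(f'{t:.2f}{g}')
    f=read_state()['ft_force']
    if g or np.hypot(*f[:2])>22: break
snap('wrist');w=snap('wrist');cv2.imwrite('pics/w4.png',w['image'])
```

```text
up 8.32 ang 0.31 r 0.1 z 65.4 F xyz [-0.7  0.2 -1. ] q7 0.13
False
rim 8.93 ang 0.166 r 27.1 z 65.4 F xyz [-0.1  0.8  0.7] q7 0.08
0.30False 9.21 ang 0.299 r 26.7 z 65.4 F xyz [-0.9  0.4 -0.4] q7 -0.01
0.47False 9.53 ang 0.463 r 26.7 z 65.4 F xyz [-0.9 -0.   1.1] q7 -0.12
0.64False 9.84 ang 0.633 r 26.8 z 65.4 F xyz [-1.  -0.4  0.5] q7 -0.23
0.81False 10.16 ang 0.805 r 26.8 z 65.4 F xyz [-1.2 -0.5 -0.1] q7 -0.34
0.98False 10.47 ang 0.977 r 26.9 z 65.4 F xyz [-2.6 -0.2  0.6] q7 -0.46
1.15False 10.79 ang 1.147 r 26.9 z 65.4 F xyz [-1.2  0.5  1.1] q7 -0.57
1.32False 11.11 ang 1.318 r 27.0 z 65.5 F xyz [-1.5  0.9  0.1] q7 -0.69
1.49False 11.43 ang 1.488 r 27.0 z 65.5 F xyz [-0.7  1.5  0.4] q7 -0.81
1.50False 11.68 ang 1.494 r 27.0 z 65.5 F xyz [0.4 2.  1.4] q7 -0.82
1.56False 11.93 ang 1.56 r 27.0 z 65.5 F xyz [-0.   1.9 -0.1] q7 -0.86
1.62False 12.18 ang 1.621 r 27.0 z 65.5 F xyz [2.  1.9 0.9] q7 -0.9
1.68False 12.43 ang 1.681 r 27.1 z 65.5 F xyz [0.9 1.4 0.9] q7 -0.94
1.74False 12.68 ang 1.741 r 27.0 z 65.5 F xyz [1.1 2.5 1.2] q7 -0.99
1.80False 12.93 ang 1.787 r 27.1 z 65.5 F xyz [1.6 3.2 1.9] q7 -1.03
1.86False 13.18 ang 1.804 r 27.4 z 65.6 F xyz [ 5.7 10.8  1.6] q7 -1.07
```

View pics/w4.png

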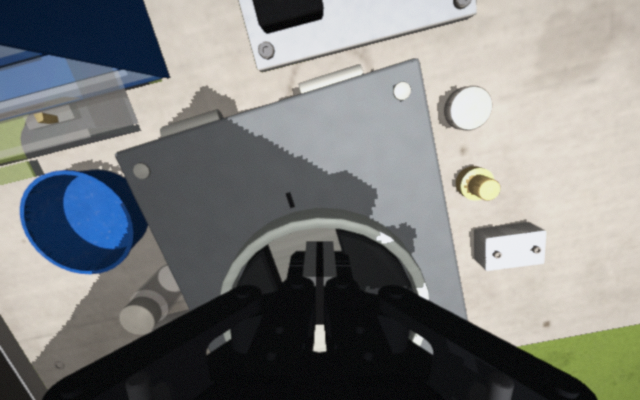

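Force is rising against the stop (10.8 N). I'll push a little more, back off into the play, lift and check.

Run:
```python
from h import *
p=read_state()['eef_pos']
g=movel(p-ey*4,max_speed=15,guard=12)
s=read_state();f=s['ft_force'];d=s['eef_pos']-E(-24,0,0);print(g,np.round([f@ex,f@ey,f[2]],1),np.round([d@ex,d@ey,d[2]],1))
wait(.3)
movel(E(-24,0,65.5)-27*rdir(1.7),fr(1.7),max_speed=40)
p=read_state()['eef_pos'];movel([p[0],p[1],200],max_speed=120)
movel(E(-60,0,260),fr(1.57),max_speed=150)
s=read_state();print(s['time'],s['ft_force'])
w=snap('wrist');t=snap('top')
cv2.imwrite('pics/w5.png',w['image']);cv2.imwrite('pics/t5.png',cv2.resize(t['image'][140:260,240:420],None,fx=4.4,fy=4.4,interpolation=cv2.INTER_CUBIC))
```

```text
True [1.3 8.3 4.8] [27.  -6.  65.4]
16.1083 [0.15273144 0.63572384 0.06350397]
```

View pics/w5.png

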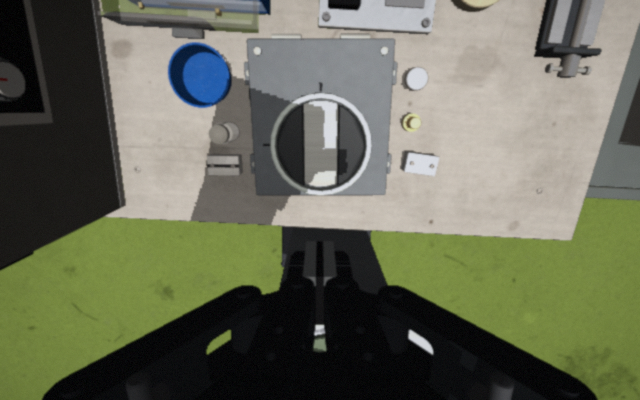

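Run:
```python
from h import *
w=dict(np.load('pics/wrist.npz'))
cv2.imwrite('pics/w6.png',cv2.resize(w['image'][85:205,240:400],None,fx=5,fy=5,interpolation=cv2.INTER_CUBIC))
```

```text
(no output)
```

View pics/w6.png

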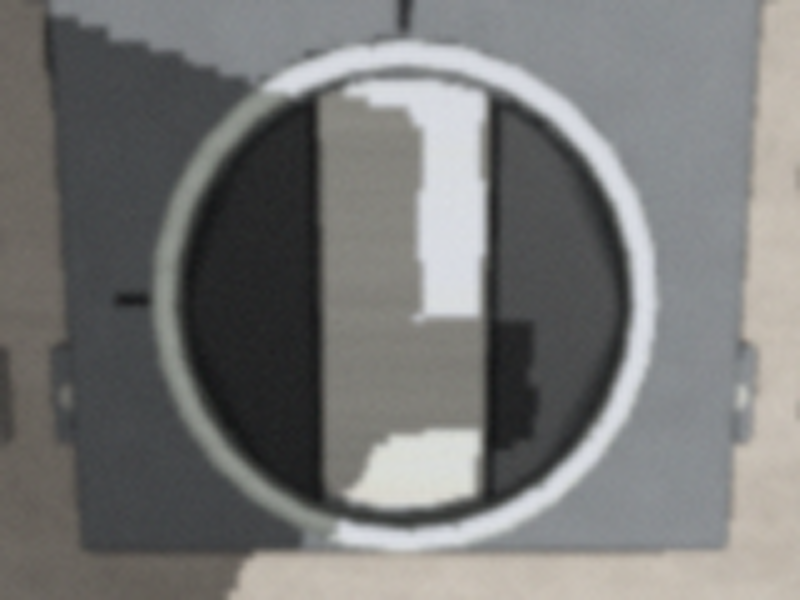

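The slot's centre line (crop columns 402.5→403.5) runs parallel to the panel's centre line (403→405), so the fastener is locked. The hand is clear.

```bash
python3 -c "
from h import *
finish_job();print(read_state()['time'])"
```

```text
the job is handed in; nothing more can be done
the job is handed in; nothing more can be done
```

The panel is shut and locked, and I handed the job in after about 16 s on the robot's clock with the hand about 200 mm clear above.

- **Shutting the panel:** I pushed it down with closed fingertips at the slot centre. It stopped at z = 62.8 mm, against 63 mm expected, with no gap visible at the front edge.
- **Turning the fastener:** I turned it clockwise from about 0.17 rad to its stop. The finger ran on to about 1.80 rad through the slot play. The side force then rose from about 3 N to 11 N, and after one more push the guard stopped the motion.
- **Last check:** In the final wrist image the slot's centre line is parallel to the panel's to within about 0.01 rad, so it is locked.
- **Small items:** They look undisturbed in the last image. I judged that by eye and did not measure their positions.

I used the slot end that finishes at the back, not the suggested `slot_rim` end, because it leaves more margin to the arm's inner reach limit. No checks failed or disagreed.

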